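# Clamp a jar in the lid press and hold the lid down

## Robot

A 7-joint arm with a two-finger parallel gripper is mounted at the origin on the work surface. World frame = base frame: x ahead of the robot, y to its left, z up, the work surface at z = 0. Lengths are in m, angles in rad, forces in N, time in s.
With the tool pointing down it reaches from about 0.4 to 0.85 m from the base axis. Payload 10.4 kg.
Tool frame: the origin (TCP) lies midway between the tips of the shut fingers; the grasp point (between the pads) lies 19 mm behind it (manip.hold_point_z is the distance from the TCP to the grasp point, in m); z points along the fingers, y is the line along which they close (so a half turn about z gives the same grasp; the last joint's range is limited). The gripper opens to 87 mm and grips with 3 to 60 N. Pads are 19 mm wide; open, the fingers measure 117 mm over their backs; the gripper's body (75 mm by 190 mm) begins 51 mm behind the grasp point.
Start: joints at [-1.24, 0.332, -0.065, 1.46, 0.022, 1.35, -0.088], TCP at [0.217, 0.586, 0.223] pointing down, gripper open.
Joint ranges: [-2.6, 2.6], [-0.5, 2.12], [-1.47, 1.34], [0.16, 2.42], [-1.27, 4.41], [0.06, 2.06], [-2.6, 2.6]. Speed limits (rad/s): [2.22, 2.22, 2.79, 2.79, 3.14, 3.14, 3.14].

## Interface

Orientations are given as a unit quaternion [w, x, y, z].
In Python, from station import sensors, imaging, order, manip gives the robot as it stands.
- The arm moves only by the tool drive_tool, never from a script. Its argument "increments" is one flat list of numbers, 7 for each row, row after row: the turn, a rotation vector about the world's x, y, z in degrees, then the shift along the world's x, y, z in cm, then the finger opening in cm, from 0 to 8.7. A call has 1 to 5 rows; each row shifts and turns the commanded pose from where the row before left it; what a row does not reach is not made up. A row lasts 1/8 s, in which the tool goes at most 62.5 mm and 10.7 degrees, less where a joint would pass 70% of its speed; a pose out of reach is approached as far as the arm can. A call with a gripper value outside its range is refused whole. The fingers move at their own pace and stop on an object; "grip_force" is the grip in N (left out, the last holds). Time passes only in rows, so rows that do not move let the fingers close. It gives the time, the measured TCP pose, the force, the opening and the grip force at its end, in the units of the state.
- sensors.read_state(): the state, without advancing time (a new reading comes with each control period).
- imaging.grab_frame(name): name is "scene" or "top" or "wrist"; returns a dict with "pixels" (384x512x3 uint8, red, green, blue), "depth" (384x512 float32, m along the optical axis (not along the pixel's ray), 0 where there is no reading), "fov_y" (degrees; the focal length in pixels is half the picture's height over the tangent of half this angle, whatever the lens; pixels are square), "cx", "cy" (the principal point, pixels), "camera_from_world" (4x4, takes a point from world to camera coordinates). Camera axes: x right, y up, looking along -z (the intrinsics and any distortion apply to the point x, -y, -z); pixel columns grow to the right and rows downward; lengths in m; the calibration is good to about 2 mm. A picture is of the moment at which its call begins.
- order.job_done(): hands the job in; it is judged then, once.
The state is a dict: "clock": time; "joint_positions": joint angles; "joint_vel": joint speeds; "joint_torque": joint torques, N m; "tcp_pos": TCP position; "ee_rot": TCP orientation; "force": force on the tool from outside, world axes, zero at the start; "moment": the same for the moment, N m; "gripper_width": finger opening in m; "gripper_force": force on a finger pad.
Only numpy, scipy, OpenCV 4.12 (cv2) and the standard library are available. Lean on these libraries where they do the work, as an engineer would, in place of code of your own. Each camera call takes 0.05 s, during which the arm holds its last target. There are 200 camera calls.

## Task

The jar in the lid press has a fresh pressure-sensitive seal under its lid: first turn the clamp ring clockwise by its black upright handle until it stands at the red locked mark, so that the jar is clamped. Then bring the press lever down until its red pointer stands in the green sector of the dial, keep it there for at least two seconds so that the seal takes, and finish the job still holding the lever there - do not let go of it. Leave the other jars, the spare lid and the screwdriver where they are.

Things in the scene. Friction and masses are not known exactly. Their poses are not given: they have to be found in the camera images.
- press: Blue cast lid press bolted to the bench. Origin on the bench top (z = 0) under the common upright axis of jar, clamp ring and foot; its x points to the back of the press (its column), y to the operator's left, z up. Base plate x -110 to 200, y +-100, 20 mm high; column dia. 44 mm at x = 150 mm, 345 mm tall. Clamp ring handle on the left, lever on the right.
- press_head (a point): Centre of the flat top of the press's head casting over the jar axis, 285 mm above the bench. In the press frame the casting fills x -46 to 189 mm, y +-42 mm, z 200 to 285 mm; the quill rod (dia. 32 mm at its end) rises here to 356 mm at rest and sinks as the lever goes down.
- clamp_ring (a joint): Angle of the aluminium clamp ring (dia. 126 mm, z 28 to 55 mm, round the jar's foot) about the jar axis, rad: starts at 0 to 0.3 (open), grows clockwise seen from above, 1.05 = at the red locked mark (0.96 or more counts as locked), solid stop at 1.12. Stiff (some 1.5 N at the handle); stays where it is left; closes three jaws on the jar, which centre it.
- ring_handle (a point): Grip point (z = 87.5 mm) of the ring's upright round black handle, dia. 23 mm, z 49.5 to 101.5 mm, on the end of a flat steel arm (top at z 48.5 mm). Turns with the ring 120 mm from the jar axis: in the press frame at (-120 cos(0.611 + q), 120 sin(0.611 + q)) mm, q = ring angle: front left when open, left when locked. The hand needs to be clear of the head and of the raised lever.
- lock_mark (a point): Fixed point where the ring handle's grip point stands when the ring is at its red locked mark (z = 87.5 mm; the red painted line lies below it on the base plate, 64 to 100 mm from the jar axis).
- press_lever (a joint): Angle of the press lever, rad: 0 = up at rest, grows as the knob goes down, stop at 0.80. Green sector 0.60 to 0.72, middle 0.66. A return spring always lifts it (about 3 N at the knob at first). It lowers the foot 45 mm per rad; the foot meets the lid at about 0.49, then a spring in the foot adds force: about 9 N at the knob in the green sector.
- dial (a point): Centre of the upright round dial (dia. 112 mm, facing the operator's right) behind the lever's hub; it is also on the lever's level pivot line, at x = 45, z = 240 mm in the press frame. The red pointer is on the hub, the green sector on the dial's upper edge.
- lever_knob (a point): The lever's steel rod (dia. 14 mm) with its black ball knob (dia. 40 mm); this point is the ball's centre. In the press frame the ball is at x = 45 - 200 cos a, y = -79, z = 240 + 200 sin a mm, a = 0.436 - lever angle: z 324 at rest, 207 to 184 in the green sector (196 at 0.66). The rod leaves the ball toward the dial; the ball can be pinched from above, fingers left and right.
- press_foot: Round aluminium foot (dia. 72 mm) with a rubber face under the press's quill; origin at the centre of its rubber underside, 135 mm above the bench at rest, 22 mm above the lid.
- jar: The jar to be sealed: black squat jar with red band and ribbed black lid, dia. 79 mm, 85 mm tall, about 0.3 kg, standing within a few mm of the axis inside the clamp ring on the nest plate (28 mm above the bench); origin at the centre of its underside.
- jar_red: Free-standing bystander: jar with red band and black lid, dia. 79 x 85 mm, on the bench; origin at the centre of its underside.
- jar_white: Free-standing bystander: white jar with white lid, dia. 79 x 85 mm, on the bench; origin at the centre of its underside.
- jar_brown: Free-standing bystander: white jar with dark brown lid, dia. 79 x 95 mm, on the bench; origin at the centre of its underside.
- jar_tall: Free-standing bystander: slimmer jar with red band and black lid, dia. 72 x 110 mm, on the bench; origin at the centre of its underside.
- spare_lid: Free-standing bystander: dark brown lid lying flat, dia. 79 x 18 mm; origin at the centre of its underside.
- driver: Free-standing bystander: screwdriver lying on the bench, about 200 mm long; origin in its middle.
There are look-alikes about, which are no part of the job. What is shaped like the jar but purple or yellow is not meant.

How it is judged:
By the outcome, as a careful person would: the job done as asked, in the order asked, and still so for the second after the job is handed in, while the arm keeps its last pose, push and grip.
It also fails if it takes over 54 s, if anything falls off the work surface, if the arm or the gripper's body presses on something with over 40 N, if the wrist force passes 120 N, or if a joint passes its speed limit or range.

## Working session

There is one attempt and no reset: what is moved stays moved. The work goes in short steps, Python scripts to look and compute and a tool call to move; the robot and the scene stay as the last step left them, time stands still between calls to the robot, and variables do not carry over. Pictures are saved under pics/ and viewed, at most 10 in all, crops included, and the job is handed in when it is done.

Besides the shell and the picture viewer there is one more tool, called by a JSON object that holds its "op" and its "data", one argument or row to a line. drive_tool: Moves the arm, as the interface text tells. Its arguments: {"type":"object","properties":{"increments":{"type":"array","items":{"type":"number"}},"grip_force":{"type":"number"}},"required":["increments"]}

```bash
mkdir -p pics
cat > h.py <<'E'
import numpy as np, cv2
from station import sensors, imaging, order, manip
def cam(f):
    T=np.array(f["camera_from_world"]);h=f["pixels"].shape[0]
    return T,h/2/np.tan(np.radians(f["fov_y"])/2),f["cx"],f["cy"]
def pts(f):
    T,F,cx,cy=cam(f);d=f["depth"];v,u=np.indices(d.shape)
    P=np.stack([(u-cx)/F*d,-(v-cy)/F*d,-d],-1)
    R=T[:3,:3];return (P-T[:3,3])@R
def proj(f,p):
    T,F,cx,cy=cam(f);c=T[:3,:3]@np.array(p)+T[:3,3]
    return cx+F*c[0]/-c[2],cy-F*c[1]/-c[2]
E
python3 - <<'E'
from h import *
a=imaging.grab_frame("scene");b=imaging.grab_frame("top")
for n,f in(("scene",a),("top",b)):
    cv2.imwrite(f"pics/{n}0.png",f["pixels"][:,:,::-1]); print(n,{k:v for k,v in f.items() if k not in("pixels","depth")})
    np.savez(f"{n}0.npz",**f)
print(sensors.read_state(),manip.hold_point_z)
E
```

```text
scene {'fov_y': 52.34480003544059, 'cx': 255.87958995114636, 'cy': 191.79160376234998, 'camera_from_world': array([[ 8.59651325e-01, -5.10880443e-01,  8.78550844e-04,
        -4.31360199e-01],
       [ 3.82103149e-01,  6.44099170e-01,  6.62671443e-01,
        -3.43471998e-01],
       [-3.39111754e-01, -5.69330688e-01,  7.48909732e-01,
        -1.24161913e+00],
       [ 0.00000000e+00,  0.00000000e+00,  0.00000000e+00,
         1.00000000e+00]])}
top {'fov_y': 47.06662411192059, 'cx': 246.33842054111858, 'cy': 196.49888342675013, 'camera_from_world': array([[ 0.01813745, -0.99974735, -0.01327692,  0.01208603],
       [ 0.99348141,  0.01652589,  0.11279001, -0.53636399],
       [-0.1125421 , -0.0152361 ,  0.99353014, -1.42884325],
       [ 0.        ,  0.        ,  0.        ,  1.        ]])}
{'clock': 0.1, 'joint_positions': array([-1.23957111,  0.33279647, -0.06470284,  1.46086656,  0.02161176,
        1.34990081, -0.08849126]), 'joint_vel': array([ 2.42036242e-04, -1.76611070e-03, -8.72590227e-05, -6.23706593e-04,
        1.78434429e-05,  6.48525570e-04,  9.80269765e-04]), 'joint_torque': array([ 1.91026804e-03, -6.24544501e+01,  2.50953063e-02, -3.90719640e+01,
       -6.13325718e-02,  3.64955119e-02,  1.49118709e-04]), 'tcp_pos': array([0.21643946, 0.58595209, 0.22183672]), 'ee_rot': array([-7.81416838e-05,  1.75974725e-01,  9.84394479e-01, -6.32846544e-04]), 'force': array([-0.62217724, -0.68560625,  0.0047501 ]), 'moment': array([0.06741712, 0.00435807, 0.04123932]), 'gripper_force': 0.0, 'gripper_width': 0.08711429642373139} 0.0187
```

View pics/scene0.png

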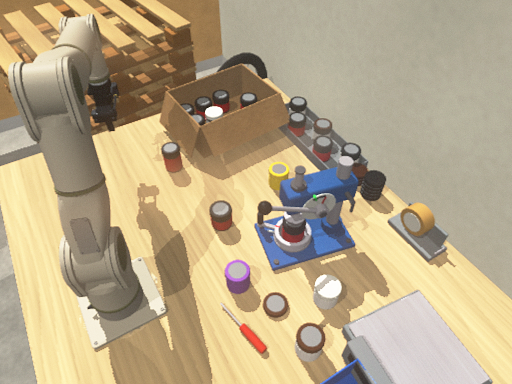

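View pics/top0.png

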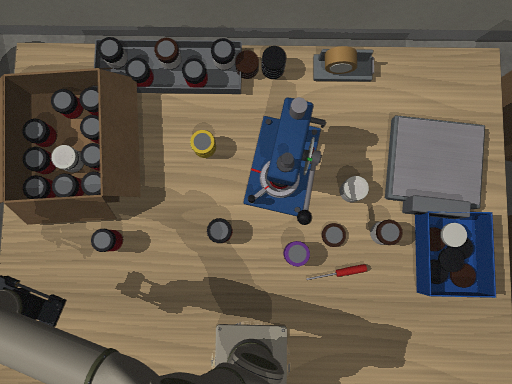

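The top view shows the press: quill at (287,160), column (298,105), ring handle black at about (252,198), knob black ball at (304,216), red mark near (252,170). Look-alikes for the handle/knob are the black lids (219,230), (333,235), the screwdriver handle and the dark hooks behind the press. For the jar, the red-band jars (219,230) and (105,240), plus the purple (296,254) and yellow (203,142) jars.

Run:
```python
from h import *
out=[]
for n in("top","scene"):
    f=dict(np.load(f"{n}0.npz"));P=pts(f);I=f["pixels"].astype(int)
    r,g,b=I[...,0],I[...,1],I[...,2]
    blue=(b>r*1.8)&(b>60)
    near=(P[...,0]>.4)&(P[...,0]<.95)&(abs(P[...,1]+.06)<.25)
    for nm,lo,hi in(("head",.275,.295),("base",.012,.028)):
        m=blue&near&(P[...,2]>lo)&(P[...,2]<hi);Q=P[m]
        if len(Q)>20:
            (c,s,a)=cv2.minAreaRect((Q[:,:2]*1000).astype(np.float32));print(n,nm,len(Q),np.round(c),np.round(s),round(a,1),Q[:,2].mean().round(4))
    dark=(I.max(-1)<70)&near
    for nm,lo,hi in(("quill",.335,.37),("hand",.07,.11),("knob",.30,.36)):
        m=((P[...,2]>lo)&(P[...,2]<hi)&near&(dark if nm!="quill" else True)).astype(np.uint8)
        k,L,S,C=cv2.connectedComponentsWithStats(m)
        for i in range(1,k):
            if S[i,4]>12:
                Q=P[L==i];print(n,nm,S[i,4],C[i].round(),Q.mean(0).round(4),Q.min(0).round(3),Q.max(0).round(3))
f=dict(np.load("top0.npz"));c=f["pixels"][80:240,220:350,::-1]
cv2.imwrite("pics/c0.png",cv2.resize(c,None,fx=3.6,fy=3.6,interpolation=cv2.INTER_CUBIC))
```

```text
top head 1794 [ 670. -102.] [ 84. 232.] 78.0 0.2844
top base 2244 [646. -96.] [198. 308.] 78.0 0.0199
top quill 225 [299. 105.] [ 0.746  -0.1182  0.3447] [ 0.725 -0.14   0.335] [ 0.77  -0.097  0.352]
top quill 123 [287. 158.] [ 0.6005 -0.0867  0.3559] [ 0.585 -0.103  0.349] [ 0.617 -0.071  0.362]
top quill 129 [305. 217.] [ 0.451  -0.1352  0.34  ] [ 0.435 -0.152  0.335] [ 0.466 -0.118  0.348]
top hand 72 [201.  75.] [0.9275 0.1755 0.0878] [0.909 0.162 0.071] [0.949 0.19  0.096]
top hand 22 [279. 185.] [ 0.5668 -0.0825  0.0957] [ 0.562 -0.109  0.075] [ 0.576 -0.06   0.109]
top hand 44 [251. 198.] [0.5235 0.0051 0.0987] [ 0.514 -0.004  0.075] [0.533 0.015 0.109]
top hand 171 [220. 227.] [0.4329 0.1031 0.0839] [0.4   0.067 0.07 ] [0.46  0.144 0.093]
top knob 46 [299. 114.] [ 0.7278 -0.1211  0.3228] [ 0.725 -0.135  0.3  ] [ 0.733 -0.108  0.345]
top knob 17 [286. 165.] [ 0.5882 -0.0865  0.3321] [ 0.585 -0.096  0.305] [ 0.592 -0.077  0.357]
top knob 177 [304. 217.] [ 0.4506 -0.1338  0.3375] [ 0.433 -0.152  0.322] [ 0.47  -0.116  0.348]
scene head 934 [ 666. -103.] [ 80. 229.] 79.4 0.2845
scene base 1159 [641. -97.] [191. 308.] 77.4 0.0202
scene quill 147 [345. 161.] [ 0.7414 -0.119   0.3438] [ 0.722 -0.139  0.335] [ 0.766 -0.095  0.348]
scene quill 106 [299. 171.] [ 0.5954 -0.0875  0.3523] [ 0.582 -0.101  0.335] [ 0.613 -0.07   0.36 ]
scene quill 95 [264. 205.] [ 0.4461 -0.1374  0.3405] [ 0.431 -0.151  0.335] [ 0.464 -0.119  0.347]
scene hand 39 [299. 231.] [ 0.5953 -0.1216  0.0966] [ 0.573 -0.126  0.082] [ 0.62  -0.111  0.109]
```

View pics/c0.png

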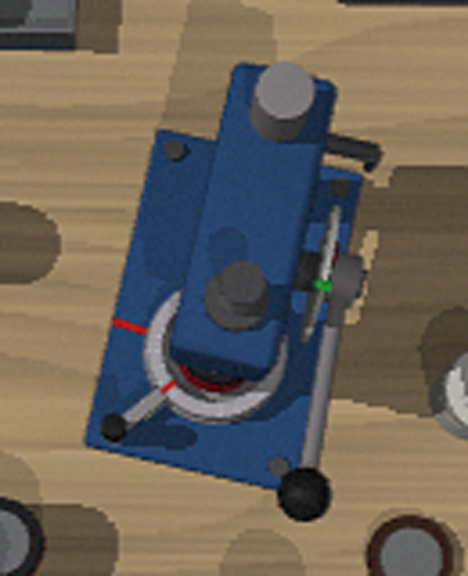

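Crop confirms: handle at crop (113,427) on the steel arm of the ring in the press, red lock line at (128,325), knob at (303,493). Press origin is about (0.601,-0.087) with yaw -12°, ring q about 0.05, and lock point (0.6365,0.028).

{"op": "drive_tool", "data": {
  "increments": [0,0,-2.5,2.56,-4.84,0,6,0,0,-2.5,2.56,-4.84,0,6,0,0,-2.5,2.56,-4.84,0,6,0,0,-2.5,2.56,-4.84,0,6,0,0,-2.5,2.56,-4.84,0,6]
}}

```text
clock: 0.72
tcp_pos: [0.3451, 0.3425, 0.2224]
ee_rot: [-0.0, 0.283, 0.959, -0.0]
force: [0.1, -0.6, -0.3]
gripper_width: 0.0607
gripper_force: 0.0
```

{"op": "drive_tool", "data": {
  "increments": [0,0,-2.5,2.56,-4.84,0,6,0,0,-2.5,2.56,-4.84,0,6,0,0,-2.5,2.56,-4.84,0,6,0,0,-2.5,2.56,-4.84,0,6,0,0,-2.5,2.56,-4.84,0,6]
}}

```text
clock: 1.35
tcp_pos: [0.4729, 0.1006, 0.2225]
ee_rot: [-0.0, 0.385, 0.923, 0.0]
force: [0.8, 0.6, 0.1]
gripper_width: 0.0602
gripper_force: 0.0
```

{"op": "drive_tool", "data": {
  "increments": [0,0,-2.5,2.56,-4.84,0,6,0,0,-2.5,2.56,-4.84,0,6,0,0,0,0,0,0,6,0,0,0,0,0,0,6]
}}

```text
clock: 1.85
tcp_pos: [0.5234, 0.0059, 0.2222]
ee_rot: [-0.0, 0.425, 0.905, -0.0]
force: [-0.3, 0.5, -0.3]
gripper_width: 0.0599
gripper_force: 0.0
```

Run:
```python
from h import *
f=imaging.grab_frame("wrist");cv2.imwrite("pics/w1.png",f["pixels"][:,:,::-1]);P=pts(f);I=f["pixels"]
m=((I.max(-1)<90)&(P[...,2]>.06)&(P[...,2]<.115)&(np.hypot(P[...,0]-.5235,P[...,1]-.005)<.04))
Q=P[m];print(len(Q),Q.mean(0),Q.min(0),Q.max(0)); T=Q[Q[:,2]>.097];print(len(T),T.mean(0) if len(T) else 0)
print(proj(f,[.5235,.0051,.1015]))
```

```text
424 [0.52007179 0.00868111 0.09624667] [ 0.51083135 -0.00445005  0.06033075] [0.53240082 0.01776065 0.10334181]
325 [0.52121573 0.0071571  0.10142476]
(np.float64(255.23600319637268), np.float64(186.48988980922306))
```

View pics/w1.png

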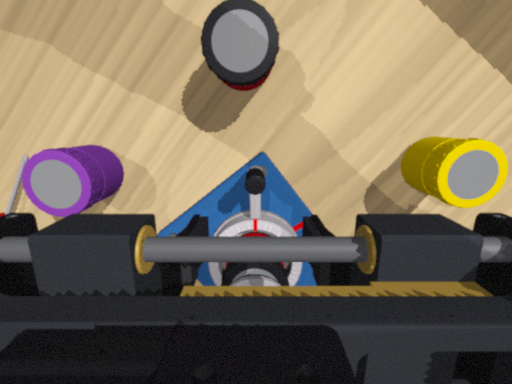

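The handle is at (255,180), centred between the fingers. Descend and close.

{"op": "drive_tool", "data": {
  "increments": [0,0,0,-0.1,0.05,-3.1,6,0,0,0,0,0,-3.1,6,0,0,0,0,0,-3.1,6,0,0,0,0,0,-3.1,6,0,0,0,0,0,-2.9,6]
}}

```text
clock: 2.52
tcp_pos: [0.5222, 0.0077, 0.0686]
ee_rot: [-0.0, 0.424, 0.906, 0.0]
force: [-0.8, 0.2, 0.7]
gripper_width: 0.0604
gripper_force: 0.0
```

{"op": "drive_tool", "data": {
  "increments": [0,0,0,0,0,0,2,0,0,0,0,0,0,2,0,0,0,0,0,0,1.8,0,0,0,0,0,0,1.8],
  "grip_force": 20
}}

```text
clock: 3.02
tcp_pos: [0.5232, 0.0062, 0.0704]
ee_rot: [0.001, 0.425, 0.905, 0.001]
force: [0.2, -1.0, -0.7]
gripper_width: 0.0277
gripper_force: 0.0
```

{"op": "drive_tool", "data": {
  "increments": [0,0,0,0,0,0,1.8,0,0,0,0,0,0,1.8,0,0,0,0,0,0,1.8]
}}

```text
clock: 3.4
tcp_pos: [0.523, 0.0061, 0.0701]
ee_rot: [0.0, 0.425, 0.905, 0.0]
force: [-2.3, -0.1, 6.0]
gripper_width: 0.0224
gripper_force: 20.0
```

Run:
```python
from h import *
y=np.radians(-12);R=np.array([[np.cos(y),-np.sin(y)],[np.sin(y),np.cos(y)]])
t=np.linspace(.661,.661+1.01,11);L=.12*np.c_[-np.cos(t),np.sin(t)]@R.T+[.601,-.087]
print(L[0],L[-1]);print((np.diff(L,axis=0)*100).round(2).tolist(), np.degrees(.101))
```

```text
[0.52366113 0.00475347] [0.63756626 0.02729308]
[[0.96, 0.73], [1.03, 0.63], [1.09, 0.52], [1.14, 0.41], [1.18, 0.29], [1.2, 0.17], [1.21, 0.05], [1.21, -0.07], [1.2, -0.19], [1.17, -0.31]] 5.786873730821315
```

{"op": "drive_tool", "data": {
  "increments": [0,0,-5.8,0.96,0.73,0,1.8,0,0,-5.8,1.03,0.63,0,1.8,0,0,-5.8,1.09,0.52,0,1.8,0,0,-5.8,1.14,0.41,0,1.8]
}}

```text
clock: 3.9
tcp_pos: [0.5656, 0.0287, 0.0701]
ee_rot: [0.0, 0.6, 0.8, 0.0]
force: [-1.0, -2.2, 6.8]
gripper_width: 0.0225
gripper_force: 20.0
```

{"op": "drive_tool", "data": {
  "increments": [0,0,-5.8,1.18,0.29,0,1.8,0,0,-5.8,1.2,0.17,0,1.8,0,0,-5.8,1.21,0.05,0,1.8]
}}

```text
clock: 4.28
tcp_pos: [0.6015, 0.0336, 0.0701]
ee_rot: [0.0, 0.714, 0.7, 0.0]
force: [-1.2, -2.1, 6.1]
gripper_width: 0.0223
gripper_force: 20.0
```

{"op": "drive_tool", "data": {
  "increments": [0,0,-5.8,1.21,-0.07,0,1.8,0,0,-5.8,1.2,-0.19,0,1.8,0,0,-5.8,1.17,-0.31,0,1.8,0,0,0,0,0,0,1.8]
}}

```text
clock: 4.78
tcp_pos: [0.6376, 0.0271, 0.0701]
ee_rot: [0.001, 0.811, 0.585, 0.0]
force: [-0.3, -3.0, 6.5]
gripper_width: 0.0228
gripper_force: 20.0
```

{"op": "drive_tool", "data": {
  "increments": [0,0,0,0,0,0,5,0,0,0,0,0,0,5,0,0,0,0,0,0,5]
}}

```text
clock: 5.15
tcp_pos: [0.6364, 0.0285, 0.0694]
ee_rot: [-0.0, 0.81, 0.586, -0.0]
force: [0.5, 0.7, -0.8]
gripper_width: 0.0443
gripper_force: 0.0
```

{"op": "drive_tool", "data": {
  "increments": [0,0,0,0,0,2,6,0,0,0,0,0,5,6,0,0,0,0,0,5.5,6,0,0,0,0,0,5.5,7,0,0,0,0,0,5.5,7]
}}

```text
clock: 5.78
tcp_pos: [0.6362, 0.028, 0.3082]
ee_rot: [0.0, 0.811, 0.586, 0.001]
force: [1.2, 0.2, 0.2]
gripper_width: 0.0685
gripper_force: 0.0
```

{"op": "drive_tool", "data": {
  "increments": [0,0,0,-1,0,5.5,7,0,0,0,-2,0,3.5,7,0,0,0,-3,0,0.5,7,0,0,0,0,0,0,7]
}}

```text
clock: 6.28
tcp_pos: [0.5756, 0.0276, 0.4024]
ee_rot: [0.0, 0.811, 0.586, 0.002]
force: [0.5, -0.2, 0.5]
gripper_width: 0.0698
gripper_force: 0.0
```

Run:
```python
from h import *
print(sensors.read_state()["joint_positions"].round(2))
f=imaging.grab_frame("top");P=pts(f);I=f["pixels"]
cv2.imwrite("pics/t2.png",cv2.resize(I[80:240,200:350,::-1],None,fx=3.6,fy=3.6))
```

```text
[-0.72  0.22  0.74  1.3  -0.15  1.68 -0.32]
```

View pics/t2.png

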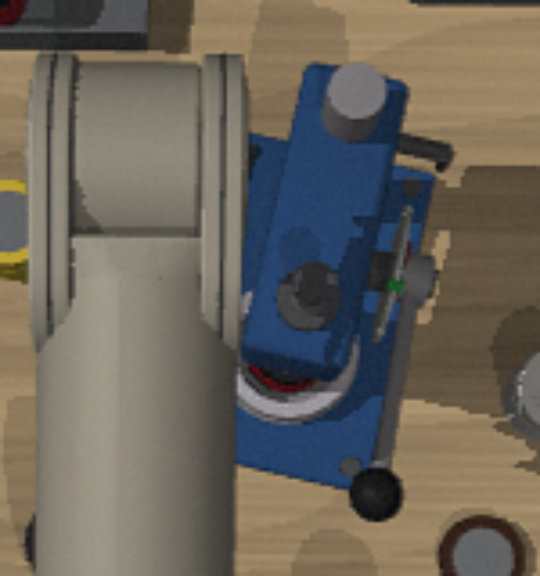

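The knob is at crop (376,494), unmoved. The handle is hidden under the forearm, so I'll check it after moving away.

{"op": "drive_tool", "data": {
  "increments": [0,0,-8.36,-1.24,-1.64,0,7,0,0,-8.36,-1.24,-1.64,0,7,0,0,-8.36,-1.24,-1.64,0,7,0,0,-8.36,-1.24,-1.64,0,7,0,0,-8.36,-1.24,-1.64,0,7]
}}

```text
clock: 6.95
tcp_pos: [0.5145, -0.0543, 0.3996]
ee_rot: [0.0, 0.967, 0.256, -0.0]
force: [0.0, -0.1, -0.1]
gripper_width: 0.0702
gripper_force: 0.0
```

{"op": "drive_tool", "data": {
  "increments": [0,0,-8.36,-1.24,-1.64,0,7,0,0,-8.36,-1.24,-1.64,0,7,0,0,-8.36,-1.24,-1.64,0,7,0,0,-8.36,-1.24,-1.64,0,7,0,0,-8.36,-1.24,-1.64,0,7]
}}

```text
clock: 7.58
tcp_pos: [0.4524, -0.1364, 0.3998]
ee_rot: [0.0, 0.994, -0.106, -0.0]
force: [-0.7, 0.1, 0.1]
gripper_width: 0.07
gripper_force: 0.0
```

Run:
```python
from h import *
s=sensors.read_state();print(s["joint_positions"].round(2),s["tcp_pos"],s["ee_rot"])
f=imaging.grab_frame("top");P=pts(f);I=f["pixels"]
def handle(f):
    P=pts(f);I=f["pixels"];m=((I.max(-1)<90)&(P[...,2]>.07)&(P[...,2]<.11)&(np.hypot(P[...,0]-.6365,P[...,1]-.028)<.05));Q=P[m];print(len(Q),Q.mean(0) if len(Q) else 0)
handle(f)
w=imaging.grab_frame("wrist");handle(w);P=pts(w)
m=(w["pixels"].max(-1)<70)&(P[...,2]>.3)&(P[...,2]<.35)&(np.hypot(P[...,0]-.451,P[...,1]+.135)<.04)
Q=P[m];print(len(Q),Q.mean(0),Q.min(0),Q.max(0))
cv2.imwrite("pics/tw3.png",np.hstack([cv2.resize(f["pixels"],(400,300)),cv2.resize(w["pixels"],(400,300))])[:,:,::-1])
```

```text
[-0.72 -0.13  0.84  1.55  0.1   1.67 -1.66] [ 0.45239424 -0.13637428  0.39977156] [ 2.30476671e-04  9.94353676e-01 -1.06116439e-01 -1.23983200e-04]
50 [0.63777159 0.0263102  0.09728648]
46 [0.63848269 0.03137083 0.10120929]
1328 [ 0.45306732 -0.13652191  0.33878904] [ 0.43318745 -0.15423132  0.32541605] [ 0.46885153 -0.11715159  0.34630015]
```

View pics/tw3.png

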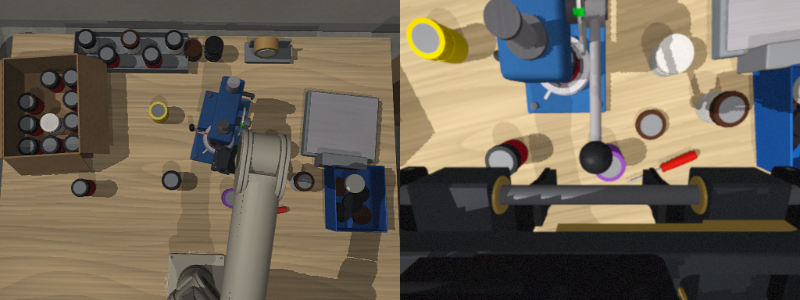

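The left picture (top) shows the ring handle at the lock line (measured 0.638, 0.029). In the wrist view the knob at (596,157) is centred between the fingers. Descend and pinch.

{"op": "drive_tool", "data": {
  "increments": [0,0,0,-0.05,0,-2.5,7,0,0,0,0,0,-2.5,7,0,0,0,0,0,-2.5,7,0,0,0,0,0,-2,7,0,0,0,0,0,0,6]
}}

```text
clock: 8.3
tcp_pos: [0.452, -0.135, 0.3037]
ee_rot: [0.0, 0.995, -0.102, -0.001]
force: [0.9, 0.0, 1.5]
gripper_width: 0.0655
gripper_force: 0.0
```

{"op": "drive_tool", "data": {
  "increments": [0,0,0,0,0,0,3.5,0,0,0,0,0,0,3.5,0,0,0,0,0,0,3.5,0,0,0,0,0,0,3.5,0,0,0,0,0,0,3.5],
  "grip_force": 35
}}

```text
clock: 8.93
tcp_pos: [0.4525, -0.135, 0.3048]
ee_rot: [-0.0, 0.995, -0.103, 0.0]
force: [0.9, 4.9, 1.7]
gripper_width: 0.0384
gripper_force: 35.0
```

Run:
```python
import numpy as np
q=np.linspace(0,.66,12);a=.436-q
x=45-200*np.cos(a);z=240+200*np.sin(a);y=np.radians(-12)
W=np.c_[x*np.cos(y),x*np.sin(y),z]/10;print(np.diff(W,axis=0).round(2).tolist())
```

```text
[[-0.46, 0.1, -1.1], [-0.4, 0.08, -1.13], [-0.33, 0.07, -1.15], [-0.26, 0.06, -1.17], [-0.19, 0.04, -1.18], [-0.12, 0.03, -1.19], [-0.05, 0.01, -1.2], [0.02, -0.0, -1.2], [0.09, -0.02, -1.2], [0.16, -0.03, -1.19], [0.23, -0.05, -1.18]]
```

{"op": "drive_tool", "data": {
  "increments": [0,0,0,-0.46,0.1,-1.1,3.5,0,0,0,-0.4,0.08,-1.13,3.5,0,0,0,-0.33,0.07,-1.15,3.5,0,0,0,-0.26,0.06,-1.17,3.5]
}}

```text
clock: 9.43
tcp_pos: [0.438, -0.1319, 0.259]
ee_rot: [-0.0, 0.995, -0.103, 0.001]
force: [2.7, 4.0, 2.5]
gripper_width: 0.0382
gripper_force: 35.0
```

{"op": "drive_tool", "data": {
  "increments": [0,0,0,-0.19,0.04,-1.18,3.5,0,0,0,-0.12,0.03,-1.19,3.5,0,0,0,-0.05,0.01,-1.2,3.5,0,0,0,0.02,0,-1.2,3.5]
}}

```text
clock: 9.93
tcp_pos: [0.4346, -0.1312, 0.2113]
ee_rot: [-0.0, 0.995, -0.103, 0.0]
force: [1.1, 5.7, 3.4]
gripper_width: 0.0383
gripper_force: 35.0
```

{"op": "drive_tool", "data": {
  "increments": [0,0,0,0.09,-0.02,-1.2,3.5,0,0,0,0.16,-0.03,-1.19,3.5,0,0,0,0.23,-0.05,-1.18,3.5,0,0,0,0,0,0,3.5]
}}

```text
clock: 10.42
tcp_pos: [0.4394, -0.1323, 0.1757]
ee_rot: [-0.0, 0.995, -0.103, 0.0]
force: [-2.1, 5.7, 9.3]
gripper_width: 0.0383
gripper_force: 35.0
```

Run:
```python
from h import *
s=sensors.read_state();print(s["tcp_pos"],s["force"])
a=imaging.grab_frame("scene");w=imaging.grab_frame("wrist");t=imaging.grab_frame("top")
np.savez("w4.npz",**w)
u,v=map(int,proj(a,[.63,-.17,.24]));print(u,v)
c=cv2.resize(a["pixels"][v-60:v+60,u-80:u+80],(400,300),interpolation=cv2.INTER_CUBIC)
cv2.imwrite("pics/s4.png",np.vstack([np.hstack([c,cv2.resize(w["pixels"],(400,300))])])[:,:,::-1])
# quill top height
for f in (a,t):
    P=pts(f);m=(np.hypot(P[...,0]-.601,P[...,1]+.087)<.012)&(P[...,2]>.29)&(P[...,2]<.37);print(m.sum(),np.percentile(P[m][:,2],[10,50,90]) if m.any() else 0)
```

```text
[ 0.43935999 -0.13226801  0.17567637] [-2.12262831  5.6955242   9.27166068]
321 209
57 [0.29589534 0.32615064 0.32904114]
62 [0.32367103 0.32638859 0.32901932]
```

View pics/s4.png

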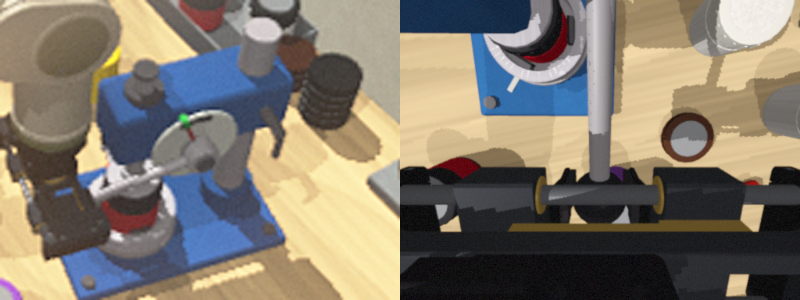

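The pointer at crop (185,125) points into the green mark. The quill has sunk 29.5 mm, about 0.66 rad, and the force is 9.3 N. Hold.

{"op": "drive_tool", "data": {
  "increments": [0,0,0,0,0,0,3.5,0,0,0,0,0,0,3.5,0,0,0,0,0,0,3.5,0,0,0,0,0,0,3.5,0,0,0,0,0,0,3.5]
}}

```text
clock: 11.2
tcp_pos: [0.4392, -0.1322, 0.1761]
ee_rot: [-0.0, 0.995, -0.103, 0.0]
force: [-1.5, 5.8, 9.2]
gripper_width: 0.0379
gripper_force: 35.0
```

{"op": "drive_tool", "data": {
  "increments": [0,0,0,0,0,0,3.5,0,0,0,0,0,0,3.5,0,0,0,0,0,0,3.5,0,0,0,0,0,0,3.5,0,0,0,0,0,0,3.5]
}}

```text
clock: 11.82
tcp_pos: [0.4392, -0.1322, 0.1761]
ee_rot: [-0.0, 0.995, -0.103, 0.0]
force: [-3.4, 5.5, 7.8]
gripper_width: 0.0382
gripper_force: 35.0
```

{"op": "drive_tool", "data": {
  "increments": [0,0,0,0,0,0,3.5,0,0,0,0,0,0,3.5,0,0,0,0,0,0,3.5,0,0,0,0,0,0,3.5,0,0,0,0,0,0,3.5]
}}

```text
clock: 12.45
tcp_pos: [0.4393, -0.1322, 0.1762]
ee_rot: [-0.0, 0.995, -0.103, 0.0]
force: [-2.9, 5.8, 9.2]
gripper_width: 0.038
gripper_force: 35.0
```

{"op": "drive_tool", "data": {
  "increments": [0,0,0,0,0,0,3.5,0,0,0,0,0,0,3.5,0,0,0,0,0,0,3.5,0,0,0,0,0,0,3.5,0,0,0,0,0,0,3.5]
}}

```text
clock: 13.08
tcp_pos: [0.4393, -0.1323, 0.1762]
ee_rot: [-0.0, 0.995, -0.103, 0.0]
force: [-2.8, 5.8, 8.7]
gripper_width: 0.0378
gripper_force: 35.0
```

{"op": "drive_tool", "data": {
  "increments": [0,0,0,0,0,0,3.5,0,0,0,0,0,0,3.5,0,0,0,0,0,0,3.5,0,0,0,0,0,0,3.5,0,0,0,0,0,0,3.5]
}}

```text
clock: 13.7
tcp_pos: [0.4392, -0.1322, 0.1761]
ee_rot: [-0.0, 0.995, -0.103, 0.0]
force: [-2.1, 5.9, 9.5]
gripper_width: 0.0379
gripper_force: 35.0
```

Run:
```python
from h import *
a=imaging.grab_frame("scene");t=imaging.grab_frame("top")
for f in (a,t):
    P=pts(f);m=(np.hypot(P[...,0]-.601,P[...,1]+.087)<.012)&(P[...,2]>.30)&(P[...,2]<.37);print("quill",np.median(P[m][:,2]))
P=pts(t);I=t["pixels"];m=((I.max(-1)<90)&(P[...,2]>.085)&(P[...,2]<.11)&(np.hypot(P[...,0]-.6365,P[...,1]-.028)<.05));print("handle",m.sum(),P[m].mean(0))
```

```text
quill 0.3262828720711656
quill 0.3263277311070208
handle 42 [0.63882251 0.02636492 0.1006996 ]
```

Steady at about 0.66 rad for over 3 s, with the ring still locked.

```bash
python3 -c "
from station import order
print(order.job_done())"
```

```text
the job is handed in; nothing more can be done
None
```

The clamp ring is turned to the red locked mark. The press lever was held in the green sector (about 0.66 rad) for over 3 s and is still gripped there, and the job was handed in at about 14 s.

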